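Unlock the medicine box and hold the spring lock open

ROBOT

A 6-joint arm with a two-finger parallel gripper is mounted at the origin on a cart in front of the work surface, level with it; the furniture and walls round the work are solid. World frame = base frame: x ahead of the robot, y to its left, z up, the work surface at z = 0. Lengths are in m, angles in rad, forces in N, time in s.
With the tool pointing down it reaches from about 0.275 to 1 m from the base axis. Payload 8.4 kg.
Tool frame: the origin (TCP) lies at the very end of the fingers, on their centre line; the grasp point (between the pads) lies 19 mm behind it; z points along the fingers, x is the direction in which the jaws open and shut, and the axes are right-handed (so a half turn about z gives the same grasp; the last joint's range is limited). The gripper opens to 85 mm and grips with 20 to 120 N. Pads are 22 mm wide; open, the fingers measure 114 mm over their backs; the gripper's body (76 mm by 85 mm) begins 54 mm behind the grasp point. The pads swing forward as they close: fully open they stand 13 mm farther back than shut.
Start: joints at [1.22, 0.353, 1.633, -0, 1.155, -0.002], TCP at [0.214, 0.587, 0.199] pointing down, gripper open.
Joint ranges: [-2.63, 2.63], [-0.92, 2.1], [0.06, 2.66], [-1.3, 4.44], [0, 2.69], [-3.02, 3.02]. Speed limits (rad/s): [2.22, 2.22, 2.79, 3.14, 3.14, 3.14].

INTERFACE

Orientations are given as a 3x3 rotation matrix whose columns are the frame's x, y, z axes.
In Python, from workcell import robot gives the robot as it stands.
- The arm moves only by the tool play_rows, never from a script. Its argument "series" is one flat list of numbers, 6 for each row, row after row: the shift along the tool's x, y, z in mm, then the turn, a rotation vector about the tool's x, y, z in rad. In form: [tx, ty, tz, rx, ry, rz, tx, ty, tz, rx, ry, rz, ...]. A call has 1 to 12 rows; each row is the pose to reach, as a shift and turn from the pose commanded when the call began, along the tool's axes at that moment; what a row does not reach only later rows make up. A row lasts 1/8 s, in which the tool goes at most 62.5 mm and 10.7 degrees, less where a joint would pass 70% of its speed; a pose out of reach is approached as far as the arm can. A call with a gripper value outside its range is refused whole. "gripper" is the closure, from -1 (fully open) to 1 (shut), set as the call begins (left out, the last holds). The fingers move at their own pace and stop on an object; the grip force is fixed at half the most. Time passes only in rows, so rows that repeat a pose let the fingers close. It gives the time, the measured TCP pose, the force and the opening at its end, in the units of the state.
- robot.get_obs(): the state, without advancing time (a new reading comes with each control period).
- robot.capture(name): name is "side" or "top"; returns (picture, depth): 420x560x3 uint8, red, green, blue; 420x560 float32, m along the optical axis (not along the pixel's ray), 0 where there is no reading.
- robot.camera_info(name): a dict with "fx", "fy", "cx", "cy" (pixels), "dist_coeffs" ([k1, k2, p1, p2, k3] as OpenCV has them; the pictures are not rectified), "origin" and "rotation" of the camera in the world. Camera axes: x right, y up, looking along -z (the intrinsics and any distortion apply to the point x, -y, -z); pixel columns grow to the right and rows downward; lengths in m; the calibration is good to about 2 mm. A picture is of the moment at which its call begins. camera_info takes no time and is no camera call.
- robot.finish_job(): hands the job in, once; it reports no verdict.
The state is a dict: "clock": time; "q": joint angles; "joint_velocities": joint speeds; "joint_efforts": joint torques, N m; "position": TCP position; "orientation": TCP orientation; "ft_force": force on the tool from outside, world axes, zero at the start; "ft_torque": the same for the moment, N m; "grip_width": opening from 0.0 (shut) to 1.0 (fully open).
Only numpy, scipy, OpenCV 4.12 (cv2) and the standard library are available. Lean on these libraries where they do the work, as an engineer would, in place of code of your own. Each camera call takes 0.05 s, during which the arm holds its last target.

TASK

Take the blue-headed key off its hook on the key stand, push it all the way down into the lock on the front deck of the white medicine box (the pins are sticky, so wiggle it a little as you press), and only then turn it a quarter turn clockwise, as far as it goes. The lock springs back if let go, so finish still gripping the key in the fully turned position, so that I can lift the lid; leave the yellow key on its hook and do not disturb the mug, the spice jar or the oil bottle.

Things in the scene. Friction and masses are not known exactly. Their poses are not given: they have to be found in the camera images.
- blue_key_grip (a point): Centre of the key's blue head, where to grip it across its width. Axes: z up the key, y across the width, x through the thickness (+x to the stand's crossbar as it hangs). Head 32 (y) x 10 (x) x 44 mm (z). Hole for the hook: 16 mm wide (y), from this height to 16 mm above. Loose, 100 g, hangs blade down on either hook; works as well turned half round about z
- blue_key_shoulder (a point): Same key, same axes: underside of the steel collar (24 x 10 x 6 mm) below the head, 28 mm below blue_key_grip; rests on the lock's face when the key is home. Below it a round neck, diameter 4.4 mm, 13 mm long, then the blade, 10 mm wide (y), 4 mm thick (x), 21 mm long, its last 5 mm tapering to 3 mm wide; the tip is 34 mm below this point
- yellow_key_grip (a point): Centre of the head of the yellow key, same shape and size; it hangs on the other hook, 120 mm beside the blue one, and stays there
- key_stand: Fixed oak key stand, origin at the centre of its underside. Base 96 (x) x 240 (y) x 14 mm; crossbar along y at x = 13 to 31 mm, top at z = 126 mm, on two end posts. Two level steel strap hooks, 8 mm wide (y), 3 mm thick, point along -x at y = +60 and -60 mm, upper face at z = 122 mm; the keys' top bars rest on them at x = -20 mm
- hook_lip (a point): Tip of the upturned lip that ends the stand's hook at y = +60 mm (the other hook is alike), 34 mm in front (-x) of the stand's origin; stand's axes. The lip rises 5 mm above the strap. To unhook a key lift it 7 to 11 mm (under 5 the lip catches it, over 13 the strap), draw it 35 mm or more along -x, then it is free
- lock_mouth (a point): Centre of the lock's fixed brass face, z = 84 mm; box's axes: z up, y along the keyway, x to the box's rear. Keyway 11.4 (y) x 4.9 mm (x), bevelled mouth 15.8 x 9.3 mm, open 36 mm deep. The key goes straight down, its y along this y, either way round. Two sticky spring pins 17 and 23 mm down resist with 3 to 15 N each; wiggling 0.05 rad about z helps
- lock_plug (a joint): Turn of the lock's plug (under the face), rad: 0 at rest, grows clockwise seen from above to a stop at 1.571. The slot in the face resists any turn until the key is within 3 mm of home. The key has 0.1 to 0.2 rad of play in the plug, so it must turn somewhat past a quarter. A spring turns it back, 0.03 N m at rest, 0.125 N m at the stop
- medicine_box: White steel box with a green cross on its front, fixed to the worktop, origin at the centre of its underside, 170 (x) x 210 (y) x 84 mm. Its front 58 mm is a fixed deck, z = 80 mm, with the lock 55 mm in front (-x) of the origin; behind it a clear lid, shut, top at z = 86 mm; the lock's cam holds it down
- mug: White mug standing upright on the worktop, 82 x 112 x 94 mm, origin at its underside; a bystander
- spice_jar: Small spice jar with a white cap, diameter 40 mm, 71 mm tall, origin at the centre of its underside; a bystander
- oil_bottle: Small yellow-green oil bottle, diameter 40 mm, 146 mm tall, origin at the centre of its underside; a bystander

How it is judged:
On the way, in this order (a step that is already met when the one before it is completed fails the run):
1. the blue key is off its hook, held by the gripper (contact force between the fingers and blue_key above 3 N and distance of blue_key_grip from where it was at the start of the episode above 0.05 m and height (world z) of blue_key_grip above 0.09 m), for 0.1 s.
2. the key is fully home in the lock (shoulder within 2.5 mm of the face, upright) while the lock is still unturned (below 0.3 rad) (z of blue_key_grip in the frame of lock_mouth between 0.022 and 0.0305 m and horizontal distance between blue_key_grip and lock_mouth below 0.004 m and angle between blue_key_grip's own z axis and vertical below 0.1 rad and value of joint lock_plug below 0.3 rad), for 0.1 s.
At the end, for the whole second after the job is handed in: The blue key is home in the lock (shoulder within 2.5 mm of the face, centred within 4 mm, upright within 0.1 rad), the plug is turned clockwise past 1.25 of its 1.571 rad, and the fingers still grip the key (over 3 N) through the last second; the yellow key hangs on its hook (z of blue_key_grip in the frame of lock_mouth between 0.022 and 0.0305 m and horizontal distance between blue_key_grip and lock_mouth below 0.004 m and angle between blue_key_grip's own z axis and vertical below 0.1 rad and contact force between the fingers and blue_key above 3 N and value of joint lock_plug above 1.25 rad and height (world z) of yellow_key_grip above 0.098 m); the arm keeps its last pose, push and grip.
It fails at once if the yellow key is taken or knocked by more than 30 mm (distance of yellow_key_grip from where it was at the start of the episode above 0.03 m).
It fails at once if the mug is moved by more than 30 mm or tipped over (distance of mug from where it was at the start of the episode above 0.03 m or angle between mug's own z axis and vertical above 0.5 rad).
It fails at once if the spice jar is moved by more than 30 mm or tipped over (distance of spice_jar from where it was at the start of the episode above 0.03 m or angle between spice_jar's own z axis and vertical above 0.5 rad).
It fails at once if the oil bottle is moved by more than 30 mm or tipped over (distance of oil_bottle from where it was at the start of the episode above 0.03 m or angle between oil_bottle's own z axis and vertical above 0.5 rad).
It also fails if it takes over 64 s, if anything falls off the work surface, if the arm or the gripper's body presses on something with over 40 N, if the wrist force passes 120 N, or if a joint passes its speed limit or range.

## Working session

There is one attempt and no reset: what is moved stays moved. The work goes in short steps, Python scripts to look and compute and a tool call to move; the robot and the scene stay as the last step left them, time stands still between calls to the robot, and variables do not carry over. Pictures are saved under pics/ and viewed, and the job is handed in when it is done.

Besides the shell and the picture viewer there is one more tool, called after "Call:" by a JSON object that holds its "method" and its "body". play_rows: Moves the arm, as the interface text tells. Its arguments: {"type":"object","properties":{"series":{"type":"array"},"gripper":{"type":"number"}},"required":["series"]}

```bash
ls; mkdir -p pics
python3 - <<'E'
from workcell import robot
import cv2,numpy as np
o=robot.get_obs()
for k,v in o.items(): print(k,np.round(v,4).tolist())
for n in("side","top"):
    i=robot.camera_info(n); print(n,i)
    p,d=robot.capture(n)
    cv2.imwrite(f"pics/{n}0.png",p[:,:,::-1]); np.save(f"{n}0d.npy",d)
E
```

```text
pics
clock 0.0
q [1.2196, 0.3536, 1.6341, -0.0, 1.1552, -0.0024]
joint_velocities [0.0003, -0.0002, -0.0005, 0.0006, -0.0008, -0.0]
joint_efforts [-0.0029, -60.5256, -34.206, -0.0001, 0.0096, -0.0]
position [0.2134, 0.5869, 0.1986]
orientation [[0.3417, 0.9398, -0.0005], [0.9398, -0.3417, -0.0013], [-0.0014, 0.0, -1.0]]
ft_force [0.1487, -0.6899, -0.0251]
ft_torque [0.0217, 0.0467, 0.0241]
grip_width 0.9995
side {'fx': 493.09544540122306, 'fy': 493.09544540122306, 'cx': 281.61642970796396, 'cy': 209.96225630874963, 'dist_coeffs': array([-0.08908592,  0.        ,  0.        ,  0.        ,  0.        ]), 'origin': array([0.13708598, 1.0707063 , 0.70195317]), 'rotation': array([[-0.91912901,  0.19337013, -0.34323441],
       [-0.39391708, -0.43874747,  0.80766948],
       [ 0.00558592,  0.87755834,  0.47943733]])}
top {'fx': 529.3845007022181, 'fy': 529.3845007022181, 'cx': 272.4059283705809, 'cy': 206.16323888961603, 'dist_coeffs': array([-0.17563149,  0.        ,  0.        ,  0.        ,  0.        ]), 'origin': array([0.41949782, 0.03014053, 1.30862359]), 'rotation': array([[ 0.02354823,  0.99141234, -0.12863531],
       [-0.99969897,  0.02423853,  0.00380329],
       [ 0.00688856,  0.12850703,  0.99168467]])}
```

View pics/side0.png

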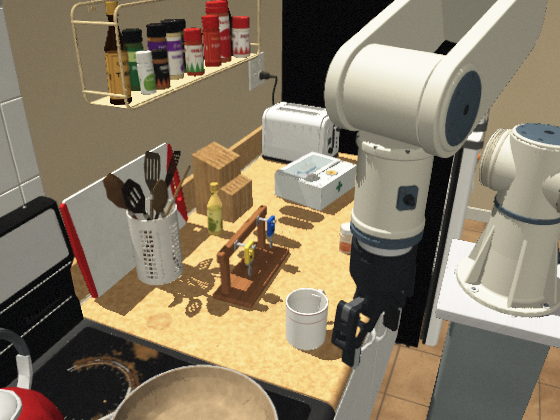

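View pics/top0.png

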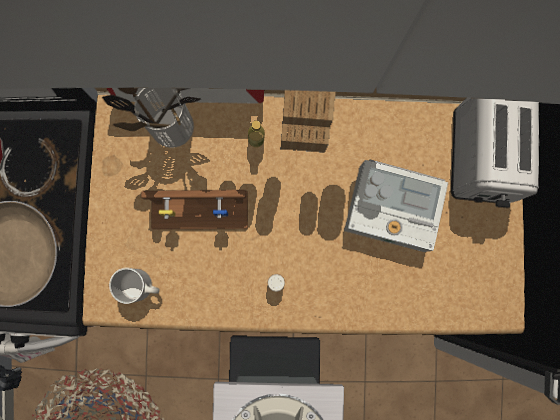

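```bash
cat > h.py <<'E'
import cv2,numpy as np
from workcell import robot
F=np.diag([1.,-1,-1])
def cam(n):
    i=robot.camera_info(n);K=np.array([[i['fx'],0,i['cx']],[0,i['fy'],i['cy']],[0,0,1.]])
    return K,np.array(i['dist_coeffs']),np.array(i['origin']),np.array(i['rotation'])@F
def ray(n,uv):
    K,D,o,R=cam(n);p=cv2.undistortPoints(np.float64(uv).reshape(-1,1,2),K,D).reshape(-1,2)
    return o,np.c_[p,np.ones(len(p))]@R.T
def atz(n,uv,z):
    o,r=ray(n,uv);return o+r*((z-o[2])/r[:,2])[:,None]
def proj(n,P):
    K,D,o,R=cam(n);Pc=(np.float64(P).reshape(-1,3)-o)@R
    return cv2.projectPoints(Pc,np.zeros(3),np.zeros(3),K,D)[0].reshape(-1,2)
def cloud(n,d):
    K,D,o,R=cam(n);v,u=np.mgrid[:d.shape[0],:d.shape[1]]
    p=cv2.undistortPoints(np.float64(np.c_[u.ravel(),v.ravel()]).reshape(-1,1,2),K,D).reshape(-1,2)
    P=(np.c_[p,np.ones(len(p))]*d.reshape(-1,1))@R.T+o
    return P.reshape(*d.shape,3)
def crop(img,x0,y0,x1,y1,s,fn):
    cv2.imwrite(fn,cv2.resize(img[y0:y1,x0:x1],None,fx=s,fy=s,interpolation=cv2.INTER_CUBIC))
E
python3 - <<'E'
from h import *
t=cv2.imread('pics/top0.png');s=cv2.imread('pics/side0.png')
a=cv2.resize(t[180:240,140:260],None,fx=6,fy=6,interpolation=cv2.INTER_CUBIC)
b=cv2.resize(t[150:260,340:455],None,fx=5,fy=5,interpolation=cv2.INTER_CUBIC)
cv2.imwrite('pics/tstand.png',a);cv2.imwrite('pics/tbox.png',b)
crop(s,205,195,305,305,5,'pics/sstand.png');crop(s,265,140,365,215,7,'pics/sbox.png')
P=cloud('top',np.load('top0d.npy'))
for n,(u,v) in dict(tableA=(200,270),base=(200,222),bar=(200,194),blue=(220,212),yel=(166,212),deck=(412,232),lock=(394,227),lid=(415,190),jar=(276,283),mug=(128,290),oil=(256,123)).items(): print(n,P[v,u].round(4))
PS=cloud('side',np.load('side0d.npy'))
for n,(u,v) in dict(blue=(270,228),yel=(249,252),table=(200,330)).items(): print(n,PS[v,u].round(4))
E
```

```text
tableA [ 0.4262  0.2    -0.001 ]
base [0.5438 0.2026 0.0133]
bar [0.5969 0.1904 0.1243]
blue [0.5562 0.1428 0.1311]
yel [0.5535 0.2657 0.1275]
deck [ 0.5252 -0.3047  0.0827]
lock [ 0.5379 -0.2656  0.0648]
lid [ 0.6258 -0.3133  0.0817]
jar [0.4003 0.0127 0.0665]
mug [0.371  0.3763 0.0084]
oil [0.759  0.0673 0.1485]
blue [0.554  0.1592 0.1058]
yel [0.5534 0.2714 0.1061]
table [ 0.5918  0.4285 -0.0024]
```

View pics/tstand.png

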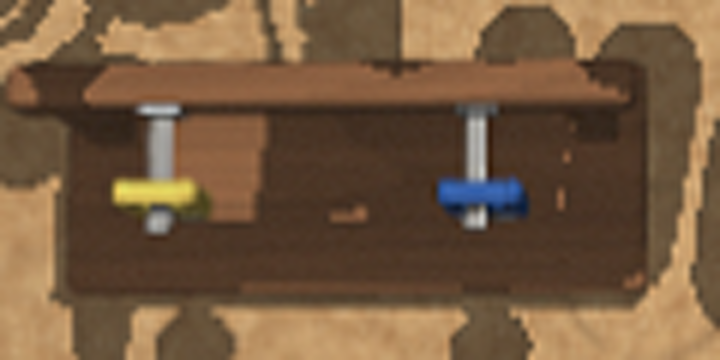

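View pics/tbox.png

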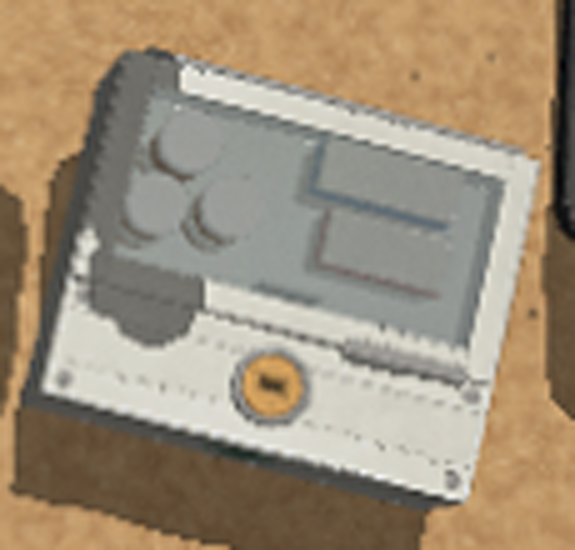

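View pics/sstand.png

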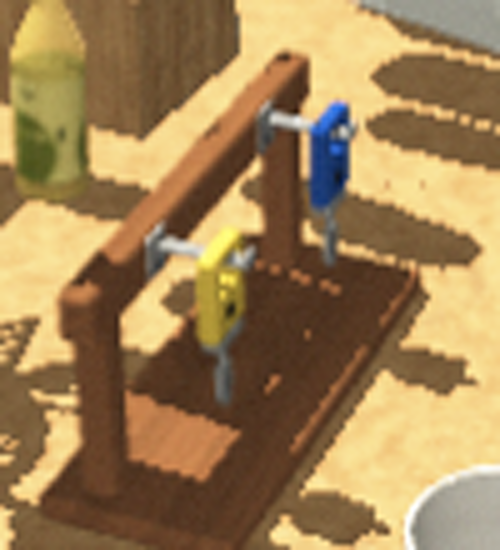

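View pics/sbox.png

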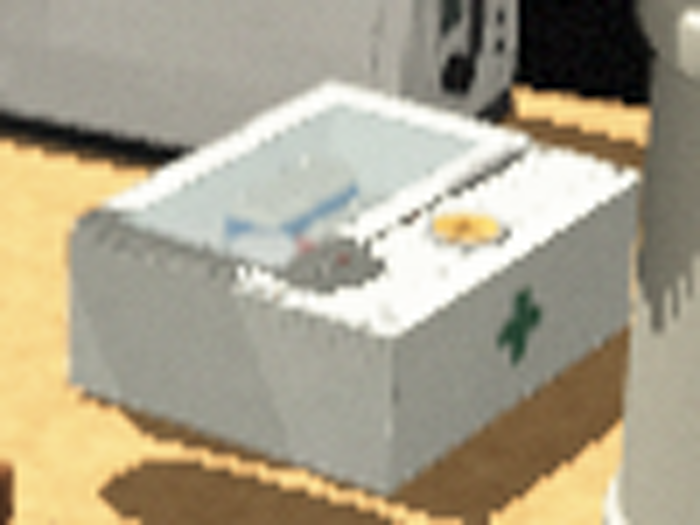

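Run:
```python
from h import *
t=cv2.imread('pics/top0.png');s=cv2.imread('pics/side0.png')
def cr(x,y,x0,y0,k): return ((x+.5)/k-.5+x0,(y+.5)/k-.5+y0)
# blobs by colour
def blob(img,n,lo,hi,roi):
    h=cv2.cvtColor(img,cv2.COLOR_BGR2HSV);m=cv2.inRange(h,np.array(lo),np.array(hi));k=np.zeros_like(m);x0,y0,x1,y1=roi;k[y0:y1,x0:x1]=m[y0:y1,x0:x1]
    v,u=np.nonzero(k);print(n,len(u),u.min(),u.max(),v.min(),v.max(),u.mean().round(2),v.mean().round(2));return np.c_[u,v]
b=blob(t,'tblue',(100,120,60),(130,255,255),(205,200,235,225))
y=blob(t,'tyel',(22,120,90),(35,255,255),(150,200,180,225))
l=blob(t,'tlock',(8,110,120),(25,255,255),(380,212,410,242))
b2=blob(s,'sblue',(100,120,60),(130,255,255),(260,205,285,245))
y2=blob(s,'syel',(22,130,90),(35,255,255),(238,235,262,270))
l2=blob(s,'slock',(8,110,120),(25,255,255),(320,165,345,182))
print('top blue@.128',atz('top',b.mean(0),.128),'yel',atz('top',y.mean(0),.128))
print('lock top',atz('top',(l.min(0)+l.max(0))/2,.084),atz('top',l.mean(0),.084),'side',atz('side',l2.mean(0),.084))
# stand base corners at z=.014 from crop: front-left, front-right, rear-right
c=[cr(*p,140,180,6) for p in [(62,297),(640,297),(645,62)]]
print(atz('top',c,.014))
c=[cr(*p,340,150,5) for p in [(40,392),(465,500),(537,160),(182,58)]]
print('box',atz('top',c,[.08,.08,.086,.086] if 0 else .083))
```

```text
tblue 58 213 227 210 214 219.6 211.84
tyel 61 159 172 210 214 165.41 211.77
tlock 100 389 399 221 232 393.91 226.65
sblue 103 267 273 216 235 270.06 226.02
syel 151 244 253 241 263 248.28 252.4
slock 21 327 335 171 173 331.0 171.9
top blue@.128 [[0.55686317 0.14398648 0.128     ]] yel [[0.55396347 0.26696053 0.128     ]]
lock top [[ 0.53719794 -0.26106011  0.084     ]] [[ 0.53683981 -0.26084338  0.084     ]] side [[ 0.53697472 -0.25388128  0.084     ]]
[[0.5228922  0.32662983 0.014     ]
 [0.52917613 0.08799061 0.014     ]
 [0.62645497 0.08882408 0.014     ]]
box [[ 0.53139979 -0.1511844   0.083     ]
 [ 0.48451187 -0.35441314  0.083     ]
 [ 0.64824506 -0.39265133  0.083     ]
 [ 0.69254618 -0.21885709  0.083     ]]
```

```bash
cat > ov.py <<'E'
from h import *
def boxw(c,sz):  # center of bottom
    x,y,z=c;a,b,h=sz
    P=np.array([[x+i*a/2,y+j*b/2,z+k*h] for k in(0,1) for i,j in((-1,-1),(1,-1),(1,1),(-1,1))])
    E=[(0,1),(1,2),(2,3),(3,0),(4,5),(5,6),(6,7),(7,4),(0,4),(1,5),(2,6),(3,7)]
    return [(P[a],P[b]) for a,b in E]
def circ(c,r,n=24):
    t=np.linspace(0,2*np.pi,n+1);P=np.c_[c[0]+r*np.cos(t),c[1]+r*np.sin(t),0*t+c[2]];return list(zip(P[:-1],P[1:]))
def place(L,x,y,yaw):
    c,s=np.cos(yaw),np.sin(yaw);R=np.array([[c,-s,0],[s,c,0],[0,0,1]])
    return [(R@a+[x,y,0],R@b+[x,y,0]) for a,b in L]
stand=boxw((0,0,0),(.096,.24,.014))+boxw((.022,0,.108),(.018,.24,.018))
keys=boxw((-.020,-.06,.084),(.010,.032,.044))+boxw((-.020,.06,.084),(.010,.032,.044))+boxw((-.017,-.06,.119),(.034,.008,.003))+boxw((-.017,.06,.119),(.034,.008,.003))
box=boxw((0,0,0),(.17,.21,.080))+circ((-.055,0,.084),.014)+boxw((-.055,0,.084),(.0093,.0158,0))
def draw(n,img,roi,k,items,fn):
    x0,y0,x1,y1=roi;im=cv2.resize(img[y0:y1,x0:x1],None,fx=k,fy=k,interpolation=cv2.INTER_CUBIC)
    for L,col in items:
        for a,b in L:
            p=proj(n,[a,b]);p=((p-[x0,y0]+.5)*k-.5)
            cv2.line(im,*[tuple(int(v) for v in np.round(q)) for q in p],col,1,cv2.LINE_AA)
    cv2.imwrite(fn,im);return im
E
python3 - <<'E'
from ov import *
t=cv2.imread('pics/top0.png');s=cv2.imread('pics/side0.png')
S=(.574,.2085,.025);B=(.5372+.055*np.cos(.228),-.2600-.055*np.sin(.228),-.228)
it=[(place(stand,*S),(0,255,0)),(place(keys,*S),(255,0,255)),(place(box,*B),(0,0,255))]
a=draw('top',t,(140,180,260,240),6,it,'pics/o1.png');b=draw('top',t,(345,155,450,255),5,it,'pics/o2.png')
c=draw('side',s,(205,195,305,305),5,it,'pics/o3.png');d=draw('side',s,(265,140,365,215),7,it,'pics/o4.png')
E
```

```text
(no output)
```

View pics/o1.png

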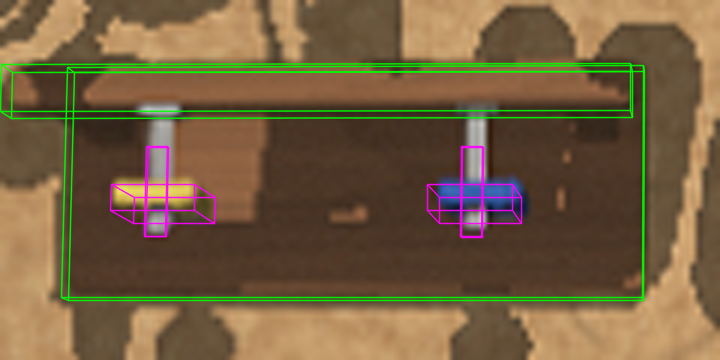

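View pics/o2.png

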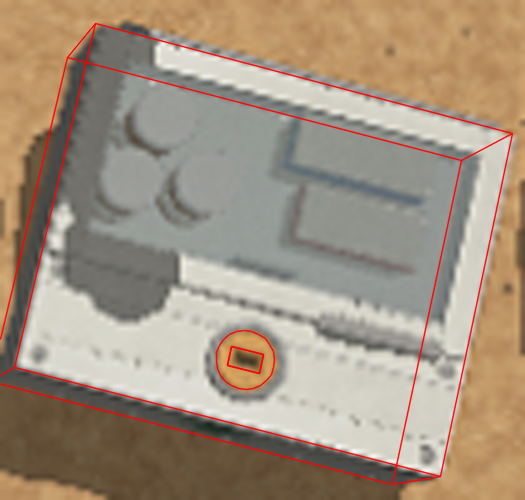

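View pics/o3.png

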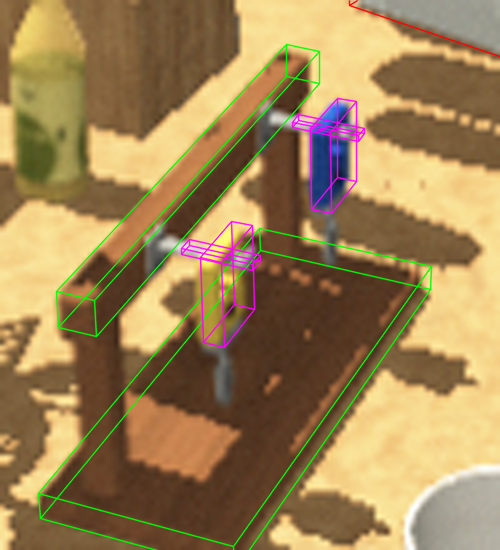

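View pics/o4.png

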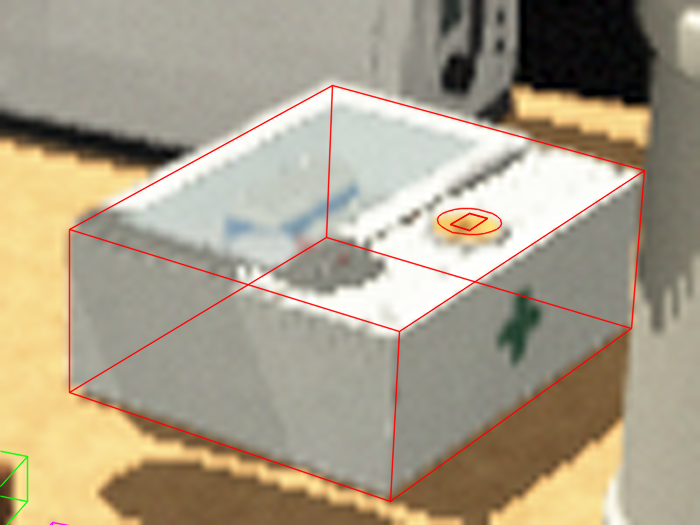

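```bash
cat > mv.py <<'E'
from h import *
from scipy.spatial.transform import Rotation as R
def down(az):
    x=np.array([np.cos(az),np.sin(az),0]);z=np.array([0,0,-1.]);return np.c_[x,np.cross(z,x),z]
def row(p,az):
    o=robot.get_obs();R0=np.array(o['orientation'])
    return np.r_[R0.T@(np.array(p)-o['position'])*1000, R.from_matrix(R0.T@down(az)).as_rotvec()].round(3)
E
python3 -c "
from mv import *
print(row((.5565,.1455,.20),np.pi/2+.024).tolist())
print(row((.5565,.1455,.087),np.pi/2+.024).tolist())"
```

```text
[-297.564, 473.279, -1.006, -0.0, 0.001, -0.373]
[-297.423, 473.282, 111.994, -0.0, 0.001, -0.373]
```

Call:
{"method": "play_rows", "body": {"series": [-50,79,0,0,0,-0.06,-100,158,0,0,0,-0.12,-150,237,0,0,0,-0.18,-200,316,0,0,0,-0.24,-250,395,0,0,0,-0.31,-280,445,0,0,0,-0.35,-297.5,473.3,-1,0,0.001,-0.373,-297.5,473.3,-1,0,0.001,-0.373,-297.5,473.3,-1,0,0.001,-0.373,-297.5,473.3,-1,0,0.001,-0.373,-297.5,473.3,-1,0,0.001,-0.373,-297.5,473.3,-1,0,0.001,-0.373], "gripper": -1}}

```text
clock: 1.6
position: [0.5559, 0.147, 0.2001]
orientation: [[-0.026, 1.0, -0.001], [1.0, 0.026, 0.001], [0.001, -0.0, -1.0]]
ft_force: [-0.2, 0.1, 0.3]
grip_width: 0.997
```

Run:
```python
from mv import *
p,d=robot.capture('side');p=p[:,:,::-1].copy();cv2.imwrite('pics/side1.png',p)
p2,d2=robot.capture('top');p2=p2[:,:,::-1].copy();cv2.imwrite('pics/top1.png',p2)
crop(p,180,130,330,280,4,'pics/s1c.png')
crop(p2,130,90,330,240,4,'pics/t1c.png')
o=robot.get_obs();print(o['position'],o['q'].round(3) if hasattr(o['q'],'round') else o['q'])
print(row((.5565,.1455,.087),np.pi/2+.024).tolist())
```

```text
[0.55602944 0.14711756 0.20030048] [ 2.550e-01  2.750e-01  1.741e+00  1.000e-03  1.125e+00 -1.342e+00]
[-1.747, 0.429, 113.299, -0.0, -0.001, 0.002]
```

View pics/s1c.png

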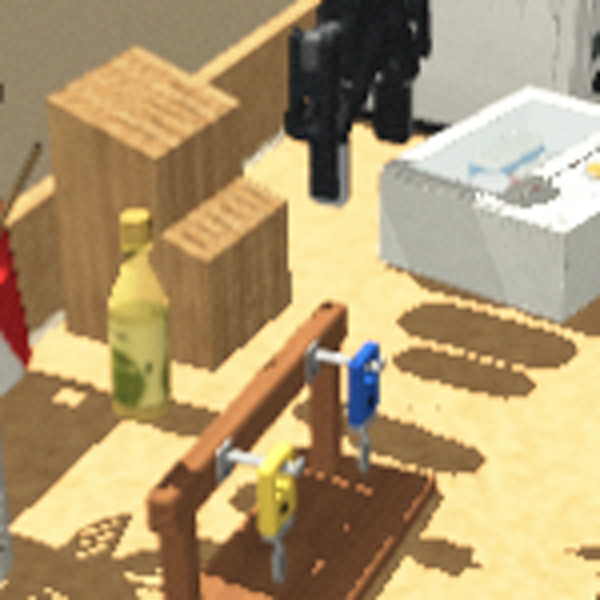

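View pics/t1c.png

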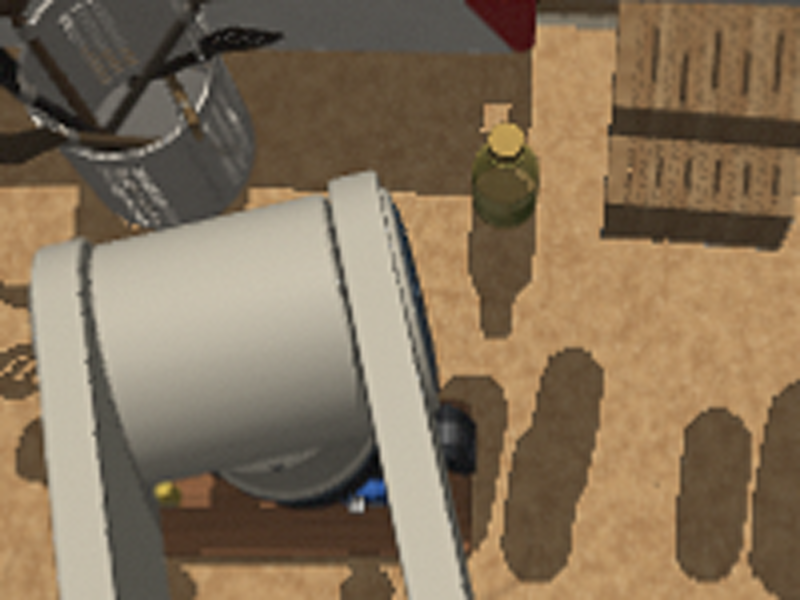

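Call:
{"method": "play_rows", "body": {"series": [-1.7,0.4,30,0,0,0,-1.7,0.4,60,0,0,0,-1.7,0.4,85,0,0,0,-1.7,0.4,105,0,0,0,-1.7,0.4,113,0,0,0,-1.7,0.4,113,0,0,0,-1.7,0.4,113,0,0,0,-1.7,0.4,113,0,0,0]}}

```text
clock: 2.7
position: [0.5577, 0.1446, 0.0881]
orientation: [[-0.024, 1.0, 0.001], [1.0, 0.024, 0.001], [0.001, 0.002, -1.0]]
ft_force: [0.9, 0.1, -0.1]
grip_width: 1.0
```

Run:
```python
from mv import *
p,d=robot.capture('side');p=p[:,:,::-1].copy();cv2.imwrite('pics/side2.png',p)
crop(p,210,160,310,280,5,'pics/s2c.png')
o=robot.get_obs();print(o['position'],o['ft_force'],o['orientation'])
```

```text
[0.5576451  0.14458576 0.0880096 ] [ 0.05121669  1.06799293 -0.5702792 ] [[-0.02420961  0.999706    0.0013445 ]
 [ 0.9997061   0.02420787  0.00129814]
 [ 0.00126521  0.00137553 -0.99999825]]
```

View pics/s2c.png

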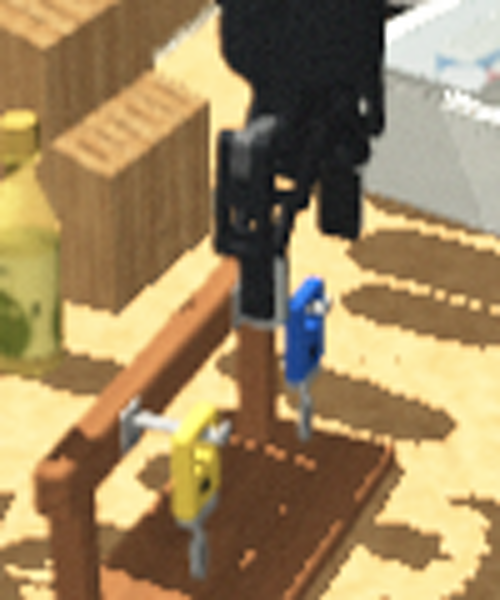

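Run:
```python
from mv import *
for z in(.101,.088):
  for yy in (.0425,.057):
    print(z,yy,(proj('side',[[.5577-.011,.1446+yy,z],[.5577+.011,.1446+yy,z]])-[210,160])*5)
```

```text
0.101 0.0425 [[289.52191381 380.30714106]
 [246.64036139 370.32288931]]
0.101 0.057 [[276.36825537 395.51351382]
 [233.13924539 385.3237251 ]]
0.088 0.0425 [[289.74487703 404.06371485]
 [247.09637718 393.97837454]]
0.088 0.057 [[276.66777331 419.42594146]
 [233.67591739 409.13409907]]
```

Run:
```python
from mv import *
f=lambda P:((proj('side',P)-[210,160])*5).round(0).tolist()
for yy in (.057,.0425,0,-.0425,-.057):
    print(yy,f([[.5577-.011,.1446+yy,.101],[.5577+.011,.1446+yy,.101]]))
P=cloud('side',np.load('side0d.npy'))
p,d=robot.capture('side');P=cloud('side',d)
for c in [(250,300),(260,318),(275,300),(340,220),(340,230),(300,340),(190,450)]:
    u,v=int(c[0]/5+210),int(c[1]/5+160);print(c,P[v,u].round(3))
```

```text
0.057 [[276.0, 396.0], [233.0, 385.0]]
0.0425 [[290.0, 380.0], [247.0, 370.0]]
0 [[327.0, 337.0], [285.0, 328.0]]
-0.0425 [[362.0, 297.0], [321.0, 288.0]]
-0.057 [[373.0, 284.0], [332.0, 275.0]]
(250, 300) [0.56  0.199 0.147]
(260, 318) [0.555 0.201 0.142]
(275, 300) [0.549 0.196 0.148]
(340, 220) [0.558 0.102 0.141]
(340, 230) [0.557 0.104 0.137]
(300, 340) [0.554 0.159 0.106]
(190, 450) [0.55  0.283 0.119]
```

Run:
```python
from mv import *
P=cloud('side',np.load('side0d.npy'))
m=(P[:,:,2]>.1)&(P[:,:,2]<.30)&(np.abs(P[:,:,0]-.2134)<.09)&(np.abs(P[:,:,1]-.587)<.09)
Q=P[m];print(len(Q));i=Q[:,2].argsort()[:15];print(Q[i].round(3))
p,d=robot.capture('side');P=cloud('side',d)
m=(P[:,:,2]>.09)&(np.abs(P[:,:,0]-.5577)<.03)&(((P[:,:,1]>.18)&(P[:,:,1]<.22)))
Q=P[m];i=Q[:,2].argsort()[:15];print(Q[i].round(3))
print(robot.get_obs()['position'],robot.get_obs()['q'])
```

```text
1099
[[0.206 0.545 0.243]
 [0.226 0.637 0.243]
 [0.195 0.549 0.243]
 [0.233 0.634 0.243]
 [0.229 0.636 0.243]
 [0.228 0.636 0.244]
 [0.194 0.549 0.244]
 [0.207 0.544 0.244]
 [0.203 0.547 0.244]
 [0.223 0.638 0.244]
 [0.226 0.636 0.244]
 [0.208 0.543 0.244]
 [0.197 0.549 0.244]
 [0.2   0.548 0.244]
 [0.209 0.543 0.244]]
[[0.564 0.192 0.132]
 [0.553 0.194 0.133]
 [0.565 0.195 0.133]
 [0.559 0.192 0.133]
 [0.561 0.194 0.134]
 [0.55  0.195 0.134]
 [0.556 0.193 0.135]
 [0.567 0.196 0.136]
 [0.548 0.193 0.136]
 [0.552 0.195 0.136]
 [0.548 0.189 0.137]
 [0.564 0.196 0.137]
 [0.549 0.196 0.138]
 [0.551 0.193 0.138]
 [0.561 0.198 0.139]]
[0.5574837  0.14446981 0.08775395] [ 2.50387785e-01  4.06855543e-01  1.83526698e+00  1.13126029e-03
  8.98300606e-01 -1.34523496e+00]
```

View pics/side2.png

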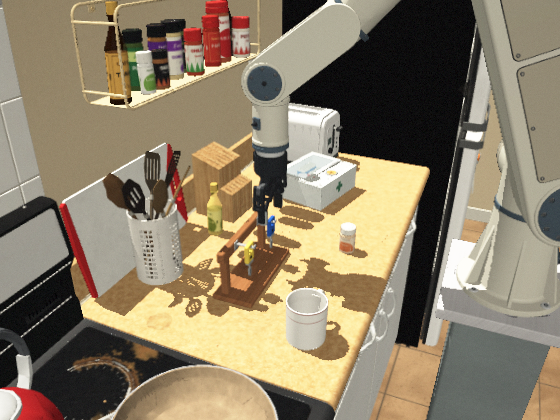

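Run:
```python
from mv import *
p,d=robot.capture('side');P=cloud('side',d)
p=p[:,:,::-1]
crop(p,225,130,315,240,6,'pics/s3c.png')
# profile: along gripper, per z slice extents of points near gripper
m=(np.abs(P[:,:,0]-.5577)<.1)&(np.abs(P[:,:,1]-.1446)<.1)&(P[:,:,2]>.128)
Q=P[m]
for z in np.arange(.13,.34,.01):
    q=Q[(Q[:,2]>=z)&(Q[:,2]<z+.01)]
    if len(q): print(round(z,3),len(q),q.min(0).round(3)[:2],q.max(0).round(3)[:2])
```

```text
0.13 36 [0.547 0.099] [0.573 0.198]
0.14 73 [0.546 0.096] [0.572 0.205]
0.15 82 [0.547 0.093] [0.572 0.205]
0.16 70 [0.546 0.095] [0.573 0.204]
0.17 47 [0.546 0.074] [0.568 0.216]
0.18 115 [0.544 0.075] [0.57  0.221]
0.19 103 [0.541 0.072] [0.568 0.221]
0.2 121 [0.54  0.072] [0.57  0.219]
0.21 124 [0.539 0.073] [0.569 0.219]
0.22 137 [0.539 0.112] [0.58  0.218]
0.23 134 [0.543 0.138] [0.569 0.215]
0.24 54 [0.524 0.153] [0.58  0.184]
0.25 135 [0.521 0.138] [0.588 0.185]
0.26 138 [0.521 0.14 ] [0.587 0.185]
0.27 133 [0.521 0.141] [0.586 0.186]
0.28 149 [0.521 0.142] [0.595 0.185]
0.29 176 [0.521 0.121] [0.594 0.187]
0.3 81 [0.518 0.138] [0.59  0.189]
0.31 162 [0.518 0.126] [0.593 0.19 ]
0.32 182 [0.518 0.127] [0.593 0.19 ]
0.33 157 [0.52 0.14] [0.593 0.188]
```

View pics/s3c.png

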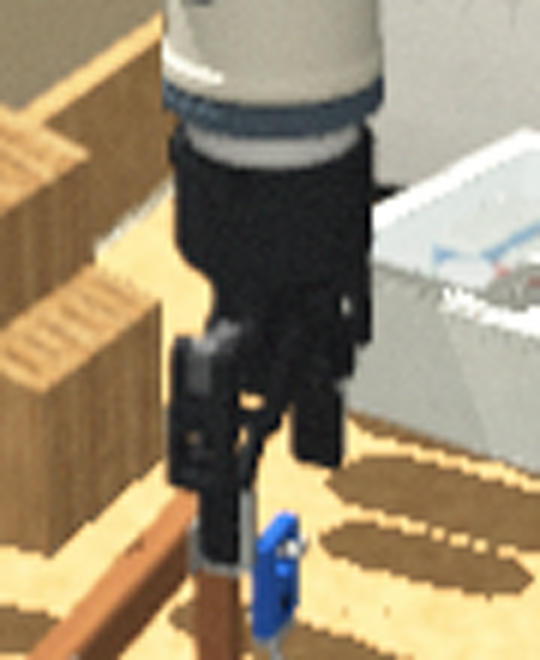

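Call:
{"method": "play_rows", "body": {"series": [0,0,-25,0,0,0,0,0,-50,0,0,0,0,0,-50,0,0,0,0,0,-50,0,0,0,0,0,-50,0,0,0,0,0,-50,0,0,0,0,0,-50,0,0,0,0,0,-50,0,0,0], "gripper": 1}}

```text
clock: 3.9
position: [0.5571, 0.1444, 0.1371]
orientation: [[-0.024, 1.0, -0.0], [1.0, 0.024, 0.001], [0.001, -0.0, -1.0]]
ft_force: [0.2, 0.3, -0.3]
grip_width: -0.003
```

Run:
```python
from mv import *
p,d=robot.capture('side');P=cloud('side',d)
p=p[:,:,::-1]
crop(p,225,110,315,240,5,'pics/s4c.png')
o=robot.get_obs();c=o['position'];print(c,o['grip_width'])
m=(np.abs(P[:,:,0]-c[0])<.03)&(np.abs(P[:,:,1]-c[1])<.03)&(P[:,:,2]>.134)
Q=P[m];i=Q[:,2].argsort()[:8];print(Q[i].round(3))
```

```text
[0.55713788 0.14438853 0.13716971] -0.003296169649882993
[[0.555 0.151 0.168]
 [0.553 0.15  0.169]
 [0.557 0.151 0.17 ]
 [0.555 0.15  0.171]
 [0.563 0.154 0.171]
 [0.559 0.154 0.172]
 [0.55  0.151 0.172]
 [0.564 0.152 0.172]]
```

View pics/s4c.png

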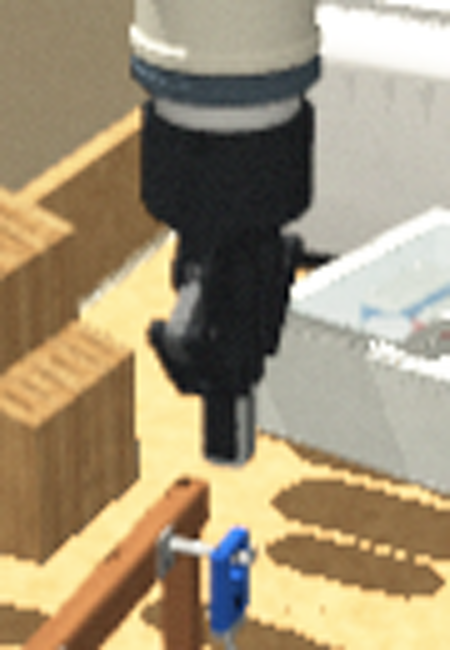

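Call:
{"method": "play_rows", "body": {"series": [0,0,0,0,0,0,0,0,0,0,0,0,0,0,0,0,0,0,0,0,0,0,0,0,0,0,0,0,0,0,1,-1,0,0,0,0,1,-1,25,0,0,0,1,-1,50,0,0,0,1,-1,70,0,0,0,1,-1,82,0,0,0,1,-1,82,0,0,0,1,-1,82,0,0,0], "gripper": -1}}

```text
clock: 5.45
position: [0.5567, 0.1456, 0.056]
orientation: [[-0.024, 1.0, 0.001], [1.0, 0.024, 0.001], [0.001, 0.001, -1.0]]
ft_force: [1.6, 0.3, -0.1]
grip_width: 0.998
```

Run:
```python
from mv import *
p,d=robot.capture('side');P=cloud('side',d)
p=p[:,:,::-1]
crop(p,225,140,315,260,5,'pics/s5c.png')
o=robot.get_obs();c=o['position'];print(c,o['grip_width'],o['ft_force'])
```

```text
[0.55680089 0.14562362 0.05610314] 1.0018899282218308 [-0.18495231  0.65053578 -0.83393213]
```

View pics/s5c.png

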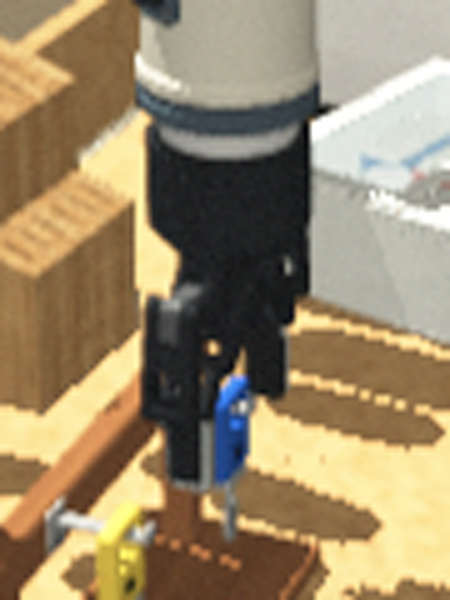

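Call:
{"method": "play_rows", "body": {"series": [0,0,0,0,0,0,0,0,0,0,0,0,0,0,0,0,0,0,0,0,0,0,0,0,0,0,0,0,0,0,0,0,0,0,0,0,0,0,0,0,0,0], "gripper": 1}}

```text
clock: 6.38
position: [0.5563, 0.1456, 0.0556]
orientation: [[-0.024, 1.0, 0.001], [1.0, 0.024, 0.001], [0.001, 0.001, -1.0]]
ft_force: [-1.3, 1.0, 5.9]
grip_width: 0.363
```

Run:
```python
from mv import *
p,d=robot.capture('side');P=cloud('side',d)
p=p[:,:,::-1]
crop(p,225,170,305,260,6,'pics/s6c.png')
o=robot.get_obs();c=o['position'];print(c,o['grip_width'],o['ft_force'],o['ft_torque'])
```

```text
[0.55634822 0.14557831 0.05564186] 0.3696932539604949 [-1.74628148  0.3811896   5.61574333] [0.04927336 0.25991459 0.00392506]
```

View pics/s6c.png

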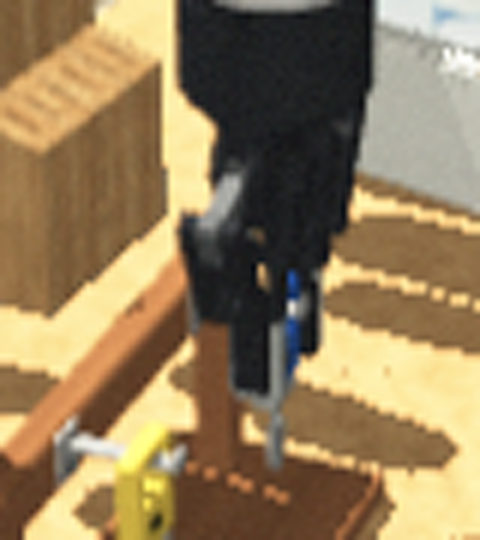

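Call:
{"method": "play_rows", "body": {"series": [0,0,-3,0,0,0,0,0,-6,0,0,0,0,0,-9,0,0,0,0,0,-9,0,0,0,0,0,-9,0,0,0]}}

```text
clock: 7.05
position: [0.5561, 0.1454, 0.0642]
orientation: [[-0.024, 1.0, 0.0], [1.0, 0.024, 0.001], [0.001, 0.0, -1.0]]
ft_force: [-0.1, 0.2, -1.0]
grip_width: 0.361
```

Run:
```python
from mv import *
p,d=robot.capture('side');P=cloud('side',d)
p=p[:,:,::-1]
crop(p,225,170,305,260,6,'pics/s7c.png')
o=robot.get_obs();c=o['position'];print(c,o['grip_width'],o['ft_force'],o['ft_torque'])
```

```text
[0.55607327 0.14541654 0.06418286] 0.36649894938881916 [-0.09808547 -0.1987789  -1.29208528] [-0.02348237  0.02180506 -0.00905237]
```

View pics/s7c.png

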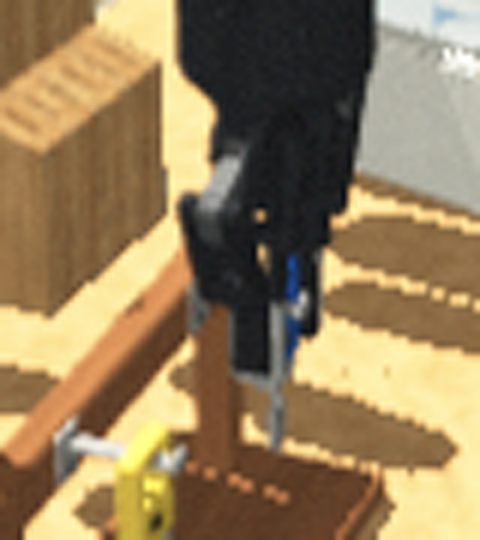

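Call:
{"method": "play_rows", "body": {"series": [0,-5,0,0,0,0,0,-11,0,0,0,0,0,-17,0,0,0,0,0,-23,0,0,0,0]}}

```text
clock: 7.6
position: [0.5326, 0.1449, 0.0643]
orientation: [[-0.024, 1.0, 0.0], [1.0, 0.024, 0.001], [0.001, 0.0, -1.0]]
ft_force: [-0.0, -0.6, -0.4]
grip_width: 0.362
```

Call:
{"method": "play_rows", "body": {"series": [0,-8,0,0,0,0,0,-16,0,0,0,0,0,-24,0,0,0,0,0,-30,0,0,0,0,0,-40,0,0,0,0,0,-40,-20,0,0,0,0,-40,-50,0,0,0,0,-40,-80,0,0,0,0,-40,-105,0,0,0,0,-40,-105,0,0,0,0,-40,-105,0,0,0]}}

```text
clock: 8.98
position: [0.4924, 0.1436, 0.1684]
orientation: [[-0.024, 1.0, -0.001], [1.0, 0.024, 0.001], [0.001, -0.001, -1.0]]
ft_force: [-0.5, 0.5, -1.1]
grip_width: 0.365
```

Run:
```python
from mv import *
p,d=robot.capture('side');P=cloud('side',d)
p=p[:,:,::-1]
crop(p,225,130,325,260,5,'pics/s8c.png')
o=robot.get_obs();c=o['position'];print(c,o['grip_width'],o['ft_force'],o['ft_torque'])
m=(np.abs(P[:,:,0]-c[0])<.02)&(np.abs(P[:,:,1]-c[1])<.03)&(P[:,:,2]>.10)
Q=P[m];i=Q[:,2].argsort()[:12];print(Q[i].round(3))
az=np.pi/2-.228
print(row((.5372,-.2600,.15),az))
```

```text
[0.49221853 0.1435757  0.16806976] 0.36701551124927406 [-0.08876652 -0.00193973 -0.98344994] [ 0.00898216 -0.00238165  0.02964381]
[[0.494 0.146 0.158]
 [0.493 0.142 0.159]
 [0.496 0.149 0.159]
 [0.496 0.148 0.162]
 [0.493 0.142 0.162]
 [0.492 0.152 0.165]
 [0.493 0.144 0.165]
 [0.494 0.141 0.166]
 [0.494 0.148 0.167]
 [0.492 0.152 0.167]
 [0.494 0.154 0.167]
 [0.495 0.15  0.168]]
[-4.04554e+02  3.52380e+01  1.78080e+01 -2.00000e-03 -0.00000e+00
  2.52000e-01]
```

View pics/s8c.png

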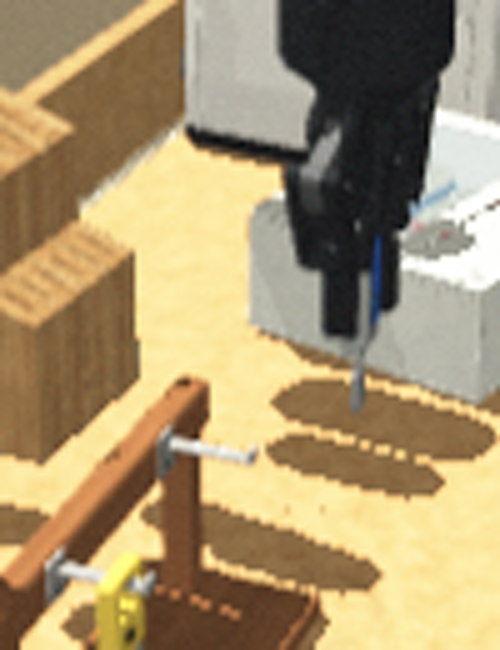

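Call:
{"method": "play_rows", "body": {"series": [-50,4,0,0,0,0.03,-100,9,0,0,0,0.06,-150,13,0,0,0,0.09,-200,18,0,0,0,0.12,-250,22,0,0,0,0.15,-300,26,0,0,0,0.19,-350,31,0,0,0,0.22,-385,34,5,0,0,0.24,-404.5,35.5,20,0,0,0.252,-404.5,35.5,40,0,0,0.252,-404.5,35.5,40,0,0,0.252,-404.5,35.5,40,0,0,0.252]}}

```text
clock: 10.52
position: [0.5384, -0.259, 0.1287]
orientation: [[0.225, 0.974, -0.0], [0.974, -0.225, 0.001], [0.001, -0.001, -1.0]]
ft_force: [0.4, -0.9, -0.4]
grip_width: 0.363
```

```bash
cat > look.py <<'E'
from ov import *
from mv import *
import sys
B=(.5371+.055*np.cos(.228),-.2605-.055*np.sin(.228),-.228)
def look(fn,kdy=0.0004,roi=(300,120,370,200),k=7):
    p,d=robot.capture('side');o=robot.get_obs();c=np.array(o['position']);Rt=np.array(o['orientation'])
    az=np.arctan2(Rt[1,0],Rt[0,0])-np.pi/2
    kc=c+Rt[:,1]*kdy;g=.0504
    keyb=boxw((0,0,c[2]+g-.062),(.004,.010,.021))+boxw((0,0,c[2]+g-.022),(.010,.032,.044))
    p=p[:,:,::-1].copy()
    crop(p,*roi,k,fn)
    draw('side',p,roi,k,[(place(box,*B),(0,0,255)),(place(keyb,kc[0],kc[1],az),(255,0,255))],fn.replace('.png','o.png'))
    print(o['clock'],c.round(4),'az',az.round(4),'tilt',Rt[:,2].round(4),o['grip_width'],'F',np.round(o['ft_force'],2),'T',np.round(o['ft_torque'],3),'q',np.round(o['q'],3))
    return d
E
python3 - <<'E'
from look import *
look('pics/a1.png')
print(row((.5367,-.2604,.100),np.pi/2-.228))
E
```

```text
10.575 [ 0.5388 -0.2592  0.1292] az -0.227 tilt [ 4.e-04  9.e-04 -1.e+00] 0.3645275031893082 F [ 0.42  0.62 -0.72] T [-0.001  0.046 -0.029] q [-4.520e-01  3.860e-01  1.756e+00  1.000e-03  9.990e-01 -1.796e+00]
[-1.6950e+00 -1.7250e+00  2.9157e+01  0.0000e+00 -1.0000e-03  1.0000e-03]
```

View pics/a1.png

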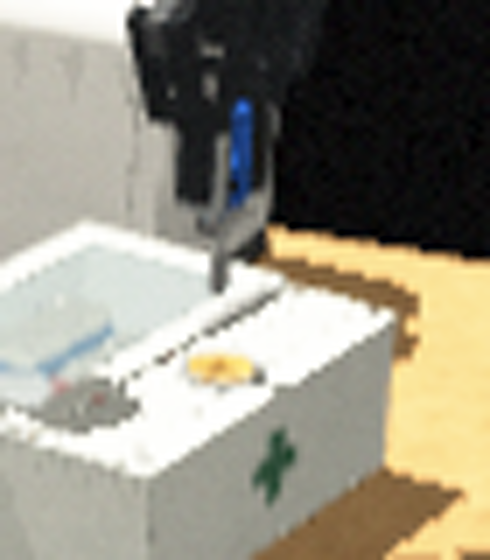

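View pics/a1o.png

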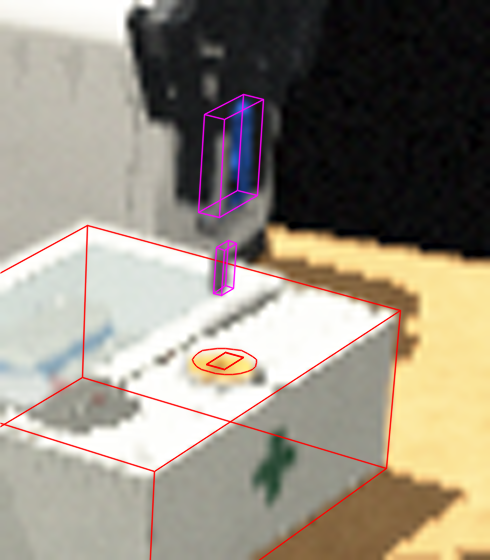

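Call:
{"method": "play_rows", "body": {"series": [-1.7,-1.7,10,0,0,0,-1.7,-1.7,20,0,0,0,-1.7,-1.7,28,0,0,0,-1.7,-1.7,31,0,0,0,-1.7,-1.7,31,0,0,0,-1.7,-1.7,31,0,0,0]}}

```text
clock: 11.32
position: [0.5367, -0.261, 0.0981]
orientation: [[0.226, 0.974, 0.001], [0.974, -0.226, 0.001], [0.001, 0.0, -1.0]]
ft_force: [-0.5, 0.8, -1.2]
grip_width: 0.366
```

Run:
```python
from look import *
look('pics/a2.png')
print(row((.5367,-.2604,.100),np.pi/2-.228))
```

```text
11.375 [ 0.5366 -0.261   0.0982] az -0.2278 tilt [ 6.e-04  8.e-04 -1.e+00] 0.3632963521734239 F [ 0.66  0.55 -0.76] T [-0.    -0.025 -0.053] q [-4.560e-01  4.220e-01  1.782e+00  1.000e-03  9.380e-01 -1.799e+00]
[ 5.920e-01 -7.000e-02 -1.841e+00  0.000e+00 -1.000e-03  0.000e+00]
```

View pics/a2.png

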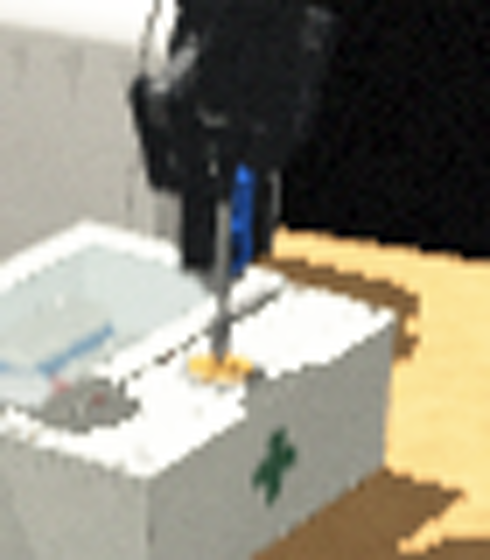

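View pics/a2o.png

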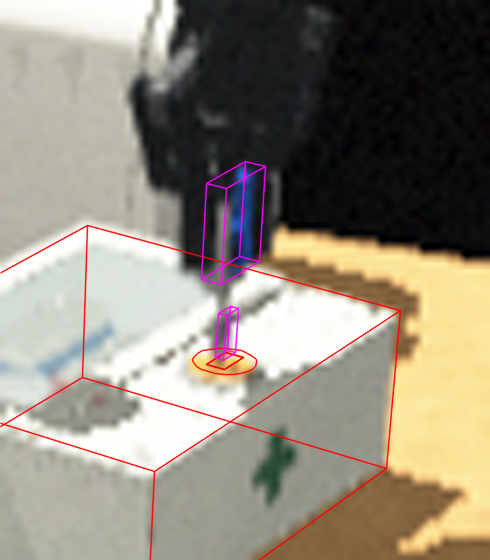

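Call:
{"method": "play_rows", "body": {"series": [0,0,2,0,0,0,0,0,4,0,0,0,0,0,6,0,0,0,0,0,6,0,0,0]}}

```text
clock: 11.88
position: [0.5361, -0.2608, 0.0915]
orientation: [[0.226, 0.974, -0.001], [0.974, -0.226, 0.001], [0.001, -0.001, -1.0]]
ft_force: [-1.7, 0.7, -0.8]
grip_width: 0.365
```

Call:
{"method": "play_rows", "body": {"series": [0,0,2,0,0,0,0,0,4,0,0,0,0,0,6,0,0,0,0,0,6,0,0,0]}}

```text
clock: 12.38
position: [0.5361, -0.2607, 0.0855]
orientation: [[0.226, 0.974, -0.001], [0.974, -0.226, 0.001], [0.001, -0.001, -1.0]]
ft_force: [-2.0, 0.8, -2.0]
grip_width: 0.365
```

Call:
{"method": "play_rows", "body": {"series": [0,-0.4,2,0,0,0.03,0,-0.4,4,0,0,-0.03,0,-0.4,6,0,0,0.05,0,-0.4,7,0,0,-0.05,0,-0.4,8,0,0,0.05,0,-0.4,8,0,0,0]}}

```text
clock: 13.12
position: [0.536, -0.261, 0.0778]
orientation: [[0.227, 0.974, 0.0], [0.974, -0.227, 0.001], [0.001, 0.0, -1.0]]
ft_force: [-3.1, -0.4, -0.4]
grip_width: 0.363
```

Call:
{"method": "play_rows", "body": {"series": [0,-0.5,1.5,0,0,0.05,0,-0.5,3,0,0,-0.05,0,-0.5,4.5,0,0,0.05,0,-0.5,6,0,0,-0.05,0,-0.5,7,0,0,0.05,0,-0.5,8,0,0,-0.05,0,-0.5,8,0,0,0.05,0,-0.5,8,0,0,0]}}

```text
clock: 14.12
position: [0.5354, -0.2608, 0.0702]
orientation: [[0.227, 0.974, -0.0], [0.974, -0.227, 0.001], [0.001, -0.0, -1.0]]
ft_force: [-5.3, 1.1, 3.0]
grip_width: 0.365
```

Run:
```python
from look import *
look('pics/a3.png')
```

```text
14.175 [ 0.5354 -0.2608  0.0701] az -0.2254 tilt [-0.e+00  8.e-04 -1.e+00] 0.3657926870891237 F [-3.3   0.47  3.12] T [0.086 0.7   0.031] q [-4.560e-01  4.570e-01  1.801e+00  1.000e-03  8.840e-01 -1.802e+00]
```

View pics/a3o.png

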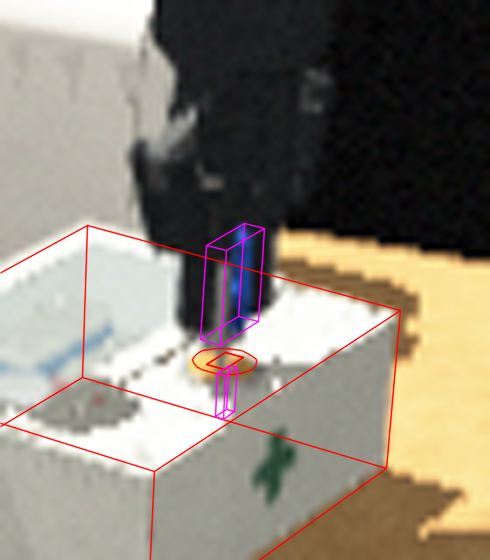

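Call:
{"method": "play_rows", "body": {"series": [0,-0.6,1.5,0,0,0.05,0,-0.6,3,0,0,-0.05,0,-0.6,4.5,0,0,0.05,0,-0.6,6,0,0,-0.05,0,-0.6,7,0,0,0.05,0,-0.6,8,0,0,-0.05,0,-0.6,8.5,0,0,0.05,0,-0.6,8.5,0,0,0]}}

```text
clock: 15.18
position: [0.5358, -0.2608, 0.0617]
orientation: [[0.228, 0.974, 0.002], [0.974, -0.228, 0.0], [0.001, 0.002, -1.0]]
ft_force: [-1.6, -0.7, 2.0]
grip_width: 0.366
```

Run:
```python
from look import *
look('pics/a4.png')
```

```text
15.225 [ 0.5358 -0.2608  0.0617] az -0.2259 tilt [ 1.8e-03  4.0e-04 -1.0e+00] 0.36420494697320066 F [-0.96 -0.56  1.3 ] T [ 0.071  0.104 -0.056] q [-0.456  0.468  1.806  0.002  0.865 -1.802]
```

View pics/a4.png

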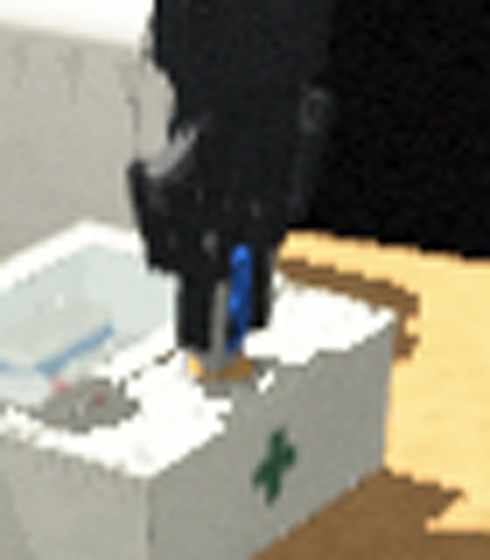

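Call:
{"method": "play_rows", "body": {"series": [0,0,0.5,0,0,0.05,0,0,1,0,0,-0.05,0,0,1.5,0,0,0.05,0,0,1.5,0,0,0]}}

```text
clock: 15.72
position: [0.536, -0.261, 0.0616]
orientation: [[0.228, 0.974, 0.002], [0.974, -0.228, 0.0], [0.001, 0.002, -1.0]]
ft_force: [-4.6, 1.1, 14.0]
grip_width: 0.36
```

Call:
{"method": "play_rows", "body": {"series": [0,0,0.5,0,0,0.05,0,0,1,0,0,-0.05,0,0,1,0,0,0.05,0,0,1,0,0,-0.05,0,0,1,0,0,0,0,0,1,0,0,0]}}

```text
clock: 16.48
position: [0.5361, -0.261, 0.0615]
orientation: [[0.228, 0.974, 0.003], [0.974, -0.228, -0.0], [0.0, 0.003, -1.0]]
ft_force: [-7.1, 2.5, 22.6]
grip_width: 0.362
```

Run:
```python
from look import *
look('pics/a5.png')
```

```text
16.525 [ 0.5361 -0.2611  0.0615] az -0.2299 tilt [ 2.6e-03 -2.0e-04 -1.0e+00] 0.36703842680247584 F [-6.9   3.49 24.29] T [0.554 1.337 0.004] q [-4.560e-01  4.690e-01  1.807e+00  1.000e-03  8.640e-01 -1.798e+00]
```

View pics/a5.png

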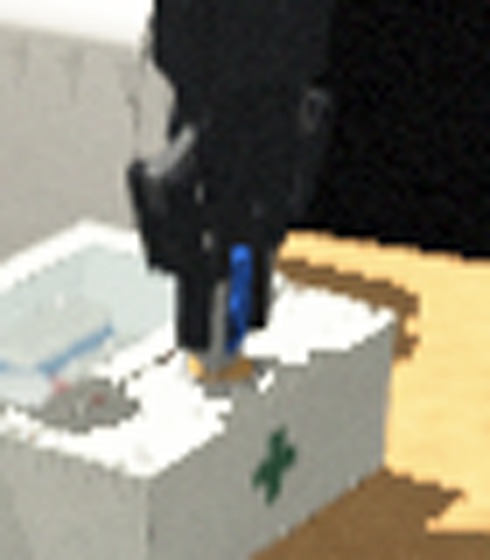

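Call:
{"method": "play_rows", "body": {"series": [0,0,-1,0,0,0.1,0,0,-1,0,0,0.2,0,0,-1,0,0,0.3,0,0,-1,0,0,0.4,0,0,-1,0,0,0.4]}}

```text
clock: 17.15
position: [0.5358, -0.2606, 0.0615]
orientation: [[0.59, 0.807, 0.002], [0.807, -0.59, 0.001], [0.002, 0.001, -1.0]]
ft_force: [-4.8, 2.2, 16.6]
grip_width: 0.364
```

Run:
```python
from look import *
look('pics/a6.png')
```

```text
17.2 [ 0.5358 -0.2606  0.0615] az -0.6301 tilt [ 1.8e-03  6.0e-04 -1.0e+00] 0.3631284496972523 F [-4.54  3.48 14.73] T [0.641 0.917 0.019] q [-0.456  0.468  1.807  0.002  0.865 -1.398]
```

Call:
{"method": "play_rows", "body": {"series": [0,0,0,0,0,0.1,0,0,0,0,0,0.2,0,0,0,0,0,0.3,0,0,0,0,0,0.4,0,0,0,0,0,0.5,0,0,0,0,0,0.5]}}

```text
clock: 17.95
position: [0.5359, -0.2605, 0.0616]
orientation: [[0.905, 0.426, 0.002], [0.426, -0.905, 0.001], [0.002, 0.0, -1.0]]
ft_force: [-5.0, 3.5, 15.9]
grip_width: 0.366
```

Run:
```python
from look import *
look('pics/a7.png')
```

```text
18.0 [ 0.5358 -0.2605  0.0615] az -1.1301 tilt [ 1.9e-03  8.0e-04 -1.0e+00] 0.3666052690325297 F [-4.12  5.24 16.02] T [0.832 0.944 0.027] q [-0.456  0.468  1.807  0.002  0.865 -0.898]
```

View pics/a7.png

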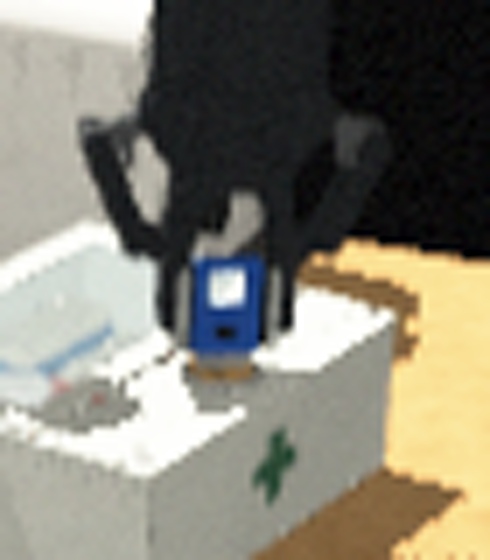

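Call:
{"method": "play_rows", "body": {"series": [0,0,0,0,0,0.1,0,0,0,0,0,0.2,0,0,0,0,0,0.3,0,0,0,0,0,0.4,0,0,0,0,0,0.5,0,0,0,0,0,0.6,0,0,0,0,0,0.65,0,0,0,0,0,0.7,0,0,0,0,0,0.7]}}

```text
clock: 19.12
position: [0.5361, -0.2603, 0.0616]
orientation: [[0.966, -0.257, 0.002], [-0.257, -0.966, 0.001], [0.002, -0.002, -1.0]]
ft_force: [-3.9, 4.6, 14.9]
grip_width: 0.365
```

Run:
```python
from look import *
look('pics/a8.png')
```

```text
19.175 [ 0.5361 -0.2603  0.0616] az -1.8298 tilt [ 0.0022  0.001  -1.    ] 0.36203503822289523 F [-3.94  4.54 15.91] T [1.02  0.752 0.187] q [-0.456  0.468  1.807  0.002  0.865 -0.198]
```

Call:
{"method": "play_rows", "body": {"series": [0,0,0,0,0,0.05,0,0,0,0,0,0.1,0,0,0,0,0,0.1]}}

```text
clock: 19.55
position: [0.5361, -0.2603, 0.0615]
orientation: [[0.936, -0.352, 0.002], [-0.352, -0.936, 0.001], [0.002, -0.002, -1.0]]
ft_force: [-3.1, 5.4, 15.9]
grip_width: 0.364
```

Run:
```python
from look import *
look('pics/a9.png')
```

```text
19.6 [ 0.5361 -0.2602  0.0615] az -1.9299 tilt [ 0.0023  0.0011 -1.    ] 0.36626887784997986 F [-3.95  5.17 15.14] T [1.011 0.712 0.18 ] q [-0.456  0.469  1.807  0.003  0.865 -0.098]
```

View pics/a9.png

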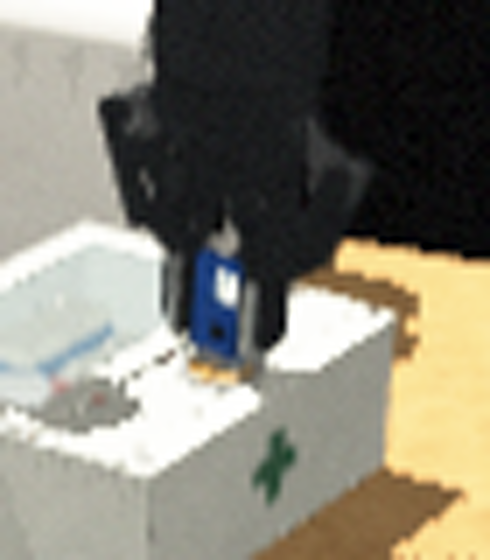

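Call:
{"method": "play_rows", "body": {"series": [0,0,0,0,0,0.04,0,0,0,0,0,0.08,0,0,0,0,0,0.08]}}

```text
clock: 19.98
position: [0.5362, -0.2602, 0.0616]
orientation: [[0.905, -0.425, 0.002], [-0.425, -0.905, 0.001], [0.002, -0.002, -1.0]]
ft_force: [-2.7, 5.5, 15.6]
grip_width: 0.367
```

Run:
```python
from look import *
look('pics/a10.png')
```

```text
20.025 [ 0.5361 -0.2603  0.0616] az -2.0098 tilt [ 0.0024  0.001  -1.    ] 0.36669491512078245 F [-3.43  5.19 14.72] T [1.061 0.656 0.201] q [-0.456  0.468  1.807  0.003  0.865 -0.018]
```

Call:
{"method": "play_rows", "body": {"series": [0,0,0,0,0,0.04,0,0,0,0,0,0.07,0,0,0,0,0,0.07,0,0,0,0,0,0.07]}}

```text
clock: 20.52
position: [0.5362, -0.2603, 0.0616]
orientation: [[0.873, -0.487, 0.002], [-0.487, -0.873, 0.001], [0.002, -0.002, -1.0]]
ft_force: [-2.9, 4.8, 14.8]
grip_width: 0.365
```

Run:
```python
from look import *
look('pics/a11.png')
```

```text
20.575 [ 0.5362 -0.2602  0.0616] az -2.0793 tilt [ 2.5e-03  9.0e-04 -1.0e+00] 0.37032388524946047 F [-3.07  5.13 15.79] T [1.054 0.632 0.363] q [-0.456  0.468  1.807  0.003  0.865  0.051]
```

View pics/a11.png

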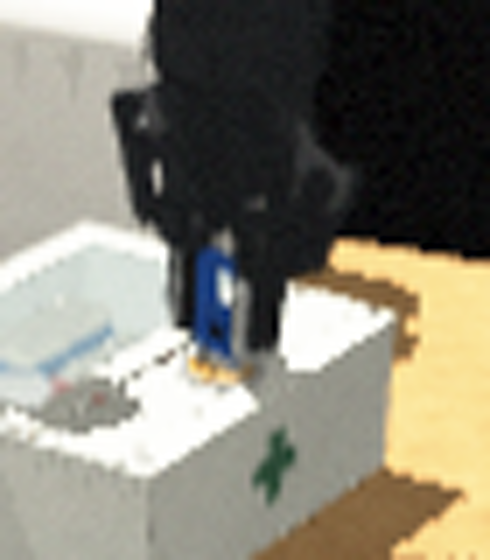

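Call:
{"method": "play_rows", "body": {"series": [0,0,0,0,0,0,0,0,0,0,0,0,0,0,0,0,0,0,0,0,0,0,0,0]}}

```text
clock: 21.08
position: [0.5362, -0.2603, 0.0616]
orientation: [[0.873, -0.487, 0.002], [-0.487, -0.873, 0.001], [0.002, -0.002, -1.0]]
ft_force: [-3.2, 6.1, 14.0]
grip_width: 0.364
```

Run:
```python
from look import *
d=look('pics/a12.png')
P=cloud('side',d);print('yellow',P[252,249].round(4))
p,_=robot.capture('side');cv2.imwrite('pics/side_end.png',p[:,:,::-1])
```

```text
21.125 [ 0.5362 -0.2603  0.0616] az -2.0793 tilt [ 2.4e-03  9.0e-04 -1.0e+00] 0.3664621890746375 F [-3.76  6.29 14.95] T [1.061 0.662 0.368] q [-0.456  0.469  1.807  0.002  0.865  0.051]
yellow [0.5538 0.2706 0.1055]
```

View pics/side_end.png

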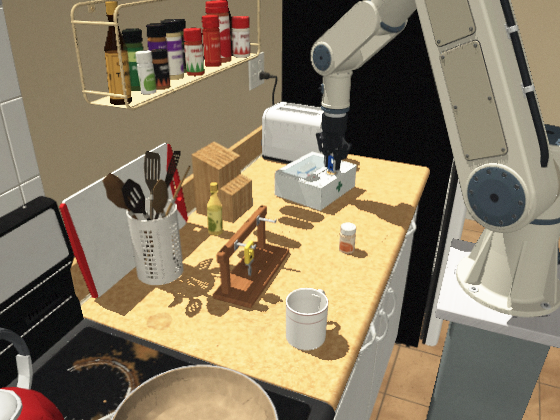

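The picture shows the yellow key still on its hook at (249, 252). The mug, jar and bottle are where they were, and the blue key is held, turned, in the lock at (331, 165).

```bash
python3 -c "
from workcell import robot
print(robot.finish_job()); o=robot.get_obs();print(o['clock'],o['position'],o['grip_width'],o['ft_torque'])"
```

```text
the job is handed in; nothing more can be done
None
the job is handed in; nothing more can be done
```

I took the blue key off its hook and pushed it down into the lock with small wiggles. I then turned it about 1.85 rad clockwise and handed the job in with the gripper still holding it there, at about 21 s.

**Home in the lock:** the key stopped dead at the height I had predicted (TCP z 0.0615 to 0.0616 m). It did not move down further under 24 N, and it stayed at that height while I turned it.

**Turned:** I could not read the plug angle directly. The turning torque rose from about 0.20 to 0.37 N m over the last 0.07 rad and then held, which I take as the stop.

**Grip:** the opening held steady at about 31 mm (a 0.365 reading), which fits the 32 mm head.

**Everything else:** the yellow key measured the same as at the start (z 0.1055 m). In the last picture the mug, spice jar and oil bottle look to be where they were.

**Checks that disagreed:**
- **Fingertip height:** the real fingertips were about 31 mm higher than the stated TCP in the pictures. I lowered the grasp by that much, and the later contact heights agreed.
- **Side camera:** its overlay was about 0.7 pixel off, the same for key and lock.
- **Sideways force:** 4 to 7 N remained on the key while it was pressed in.

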